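# Make up the track kit and the scenery kit

## Task

Make up two kits from the row of stock behind the train controller. The track kit is the wooden sleeper and the grey track cleaning block: lay both next to each other, flat on the floor of the dark steel case, then fold its hinged lid fully shut. The scenery kit is the small model house and the white gas tank: stand both upright next to each other on the floor of the open wooden tray. The tape roll belongs to neither kit and stays where it is.

Things in the scene. Friction and masses are not known exactly. Their poses are not given: they have to be found in the camera images.
- case: Dark steel case fixed to the bench, outside 120 x 170 x 30 mm (its x, y, z), walls and floor 4 mm: inside 112 x 162 mm, 26 mm deep, undivided. Origin: centre of its underside, on the bench. Its x points away from the robot to within 0.1 rad; the lid is hinged on its far (+x) long rim. Case and tray stand side by side on the robot's left, either one farther left.
- case_lid (a joint): Lid of the case, a flat plate 120 x 170 x 5 mm, no handle. 0 = shut on the rim, grows as it opens, stop at 1.9. Found at 1.75 to 1.88: past upright, leaning away from the robot, free edge about 148 mm above the bench. Free hinge, 0.12 kg: it stays open above about 1.6 rad and falls shut by itself once pushed towards the robot to below about 1.45.
- case_lid_edge (a point): Point on the lid 2 mm inside the middle of its free long edge, mid-thickness. The hinge axis is parallel to the case's y, at x = +60 mm, z = +30 mm of the case's frame, 118 mm from this point.
- tray: Shallow open tray of light wood fixed to the bench, outside 120 x 170 x 14 mm high, walls and floor 5 mm, so inside 110 x 160 mm, undivided. Origin: centre of its underside, on the bench. Its x points away from the robot to within 0.1 rad, its long side runs along its y.
- sleeper_0: Brown wooden sleeper (tie), a bar 12 x 62 x 10 mm high (x, y, z), loose, 12 g. Origin: centre of its underside. Grip across its 12 mm (x). At the start it lies in the row of stock, as do the next four, in any order, each with its y along the row to within 0.35 rad.
- track_rubber: Grey-green cleaning block 28 x 60 x 17 mm high (x, y, z), loose, 50 g. Origin: centre of its underside. Grip across its 28 mm (x).
- house_1: Model house, red walls, pitched green roof, chimney, loose, 60 to 130 g. Base plate 58 x 63 x 3 mm (x, y, z); walls 50 mm across x, 55 mm across y, 37 mm high; ridge along y at 50 mm; 61 x 67 x 67 mm over eaves and chimney. Origin: centre of its underside. Grip across x over the walls (50 mm), 10 to 35 mm above the underside.
- gas_tank_0: White model gas tank lying on two saddles, with a small red cap: 34 x 84 x 46 mm high (x, y, z); the drum is 32 mm across, 10 to 42 mm above the underside. Loose, 40 to 85 g. Origin: centre of its underside. Grip across its x (32 mm).
- tape_roll: Black roll of insulating tape lying flat, 53 mm in diameter, 18 mm high, with a hole. In the row of stock but in neither kit: leave it. Origin: centre of its underside.

How it is judged:
By the outcome, as a careful person would: the job done as asked, in the order asked, and still so for the second after the job is handed in, with the robot touching nothing.
It also fails if it takes over 112 s, if anything falls off the work surface, if the arm or the gripper's body presses on something with over 40 N, if the wrist force passes 120 N, or if a joint passes its speed limit or range.

## Robot

A 7-joint arm with a two-finger parallel gripper is mounted at the origin on a cart in front of the work surface, level with it; the furniture and walls round the work are solid. World frame = base frame: x ahead of the robot, y to its left, z up, the work surface at z = 0. Lengths are in m, angles in degrees, forces in N, time in s.
With the tool pointing down it reaches from about 0.425 to 0.875 m from the base axis. Payload 4.7 kg.
Tool frame: the origin (TCP) lies between the finger pads; the fingertips stand 8 mm ahead of it and the grasp point (between the pads) lies 11 mm behind it (env.tip_extent is the distance from the TCP to the fingertips, in m); z points along the fingers, y is the line along which they close (so a half turn about z gives the same grasp; the last joint's range is limited). The gripper opens to 87 mm and grips with 3 to 60 N. Pads are 19 mm wide; open, the fingers measure 117 mm over their backs; the gripper's body (75 mm by 190 mm) begins 51 mm behind the grasp point.
Start: joints at [64.234, 18.392, -4.016, 83.108, 1.295, 78.541, -3.26], TCP at [0.291, -0.581, 0.231] pointing down, gripper open.
Joint ranges: [-163.93, 163.93], [-17.29, 119.83], [-79.2, 71.16], [3.27, 140.29], [-89.18, 269.18], [5.43, 117.66], [-154.24, 154.24]. Speed limits (degrees/s): [147.25, 147.25, 180, 180, 180, 180, 180].

## Interface

Orientations are given as [roll, pitch, yaw] about the fixed x, y, z axes, in that order (R = Rz(yaw) Ry(pitch) Rx(roll)).
In Python, from cell import sensors, vision, workorder, env gives the robot as it stands.
- The arm moves only by the tool drive_tool, never from a script. Its argument "moves" is a list of rows, each an object of numbers: "x", "y", "z": the shift along the tool's x, y, z in mm; "rx", "ry", "rz": the turn, a rotation vector about the tool's x, y, z in rad; "fingers": the closure, from -1 (fully open) to 1 (shut). In form: [{"x": .., "y": .., "z": .., "rx": .., "ry": .., "rz": .., "fingers": ..}, ...]. A call has 1 to 20 rows; each row is the pose to reach, as a shift and turn from the pose commanded when the call began, along the tool's axes at that moment; what a row does not reach only later rows make up. A row lasts 1/8 s, in which the tool goes at most 62.5 mm and 10.7 degrees, less where a joint would pass 70% of its speed; a pose out of reach is approached as far as the arm can. A call with a gripper value outside its range is refused whole. The fingers move at their own pace and stop on an object; "force" is the grip in N (left out, the last holds). Time passes only in rows, so rows that repeat a pose let the fingers close. It gives the time, the measured TCP pose, the force, the opening and the grip force at its end, in the units of the state.
- sensors.get_obs(): the state, without advancing time (a new reading comes with each control period).
- vision.read_camera(name): name is "side" or "top" or "wrist"; returns a dict with "image" (480x640x3 uint8, red, green, blue), "fx", "fy", "cx", "cy" (pixels), "R" (3x3) and "t" (3): a world point X has camera coordinates R X + t. Camera axes: x right, y down, z forward; pixel columns grow to the right and rows downward; lengths in m; the calibration is good to about 2 mm. A picture is of the moment at which its call begins. There is no depth.
- workorder.sign_off(): hands the job in; it is judged then, once.
The state is a dict: "time_s": time; "qpos": joint angles; "joint_velocities": joint speeds; "effort": joint torques, N m; "tool_pos": TCP position; "tool_rot": TCP orientation; "force": force on the tool from outside, world axes, zero at the start; "wrist_torque": the same for the moment, N m; "grip_width": finger opening in m; "grasp_force": force on a finger pad.
Only numpy, scipy, OpenCV 4.12 (cv2) and the standard library are available. Lean on these libraries where they do the work, as an engineer would, in place of code of your own. Each camera call takes 0.05 s, during which the arm holds its last target. There are 200 camera calls.

## Working session

There is one attempt and no reset: what is moved stays moved. The work goes in short steps, Python scripts to look and compute and a tool call to move; the robot and the scene stay as the last step left them, time stands still between calls to the robot, and variables do not carry over. Pictures are saved under pics/ and viewed, at most 14 in all, crops included, and the job is handed in when it is done.

Besides the shell and the picture viewer there is one more tool, called after "Call:" as name(argument=value, ...), one argument or row to a line, values as JSON. drive_tool: Moves the arm, as the interface text tells. Its arguments: {"type":"object","properties":{"moves":{"type":"array"},"force":{"type":"number"}},"required":["moves"]}

```bash
ls; mkdir -p pics
python3 - <<'E'
from cell import sensors, vision, workorder, env
import cv2
o=sensors.get_obs(); print(o)
print(env.tip_extent)
for n in("top","side"):
    c=vision.read_camera(n); cv2.imwrite(f"pics/{n}0.png",c["image"][:,:,::-1]); print(n,{k:c[k] for k in c if k!="image"})
E
```

```text
pics
{'time_s': 0.0, 'qpos': array([64.23490471, 18.43721763, -4.01381275, 83.1750213 ,  1.29611376,
       78.54233755, -3.2587056 ]), 'joint_velocities': array([ 0.04142138, -0.11392138,  0.02870783,  0.03111189,  0.0342046 ,
       -0.00497869, -0.07981488]), 'effort': array([-1.51309710e-04, -4.91293573e+01, -4.03990243e-01, -3.12527382e+01,
       -6.39684917e-02,  4.37988248e-02,  1.80615825e-04]), 'tool_pos': array([ 0.29045536, -0.58088113,  0.22948112]), 'tool_rot': array([-1.79890724e+02,  7.51416404e-03,  2.65747403e+01]), 'force': array([ 0.18023097, -0.46752361, -0.52949389]), 'wrist_torque': array([ 0.01840096, -0.024325  , -0.03676224]), 'grasp_force': 0.0, 'grip_width': 0.08726646961679614}
0.008
top {'fx': 478.362456184337, 'fy': 478.362456184337, 'cx': 317.9733624320248, 'cy': 235.135607012191, 'R': array([[-2.01335508e-02, -9.99797164e-01, -5.20125407e-04],
       [-9.84190008e-01,  1.99108167e-02, -1.75993148e-01],
       [ 1.75967807e-01, -3.03146477e-03, -9.84391254e-01]]), 't': array([0.02063711, 0.4888536 , 1.08338887])}
side {'fx': 548.6052244988092, 'fy': 548.6052244988092, 'cx': 320.414715015356, 'cy': 242.47461340744164, 'R': array([[ 0.55392094,  0.83239562, -0.01700341],
       [ 0.49447304, -0.34534255, -0.79764336],
       [-0.66982684,  0.43342363, -0.60288967]]), 't': array([-0.29090759, -0.18630391,  1.60718049])}
```

View pics/top0.png

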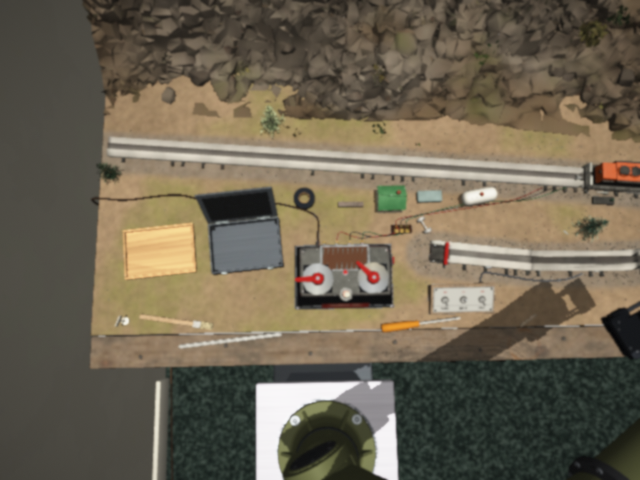

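View pics/side0.png

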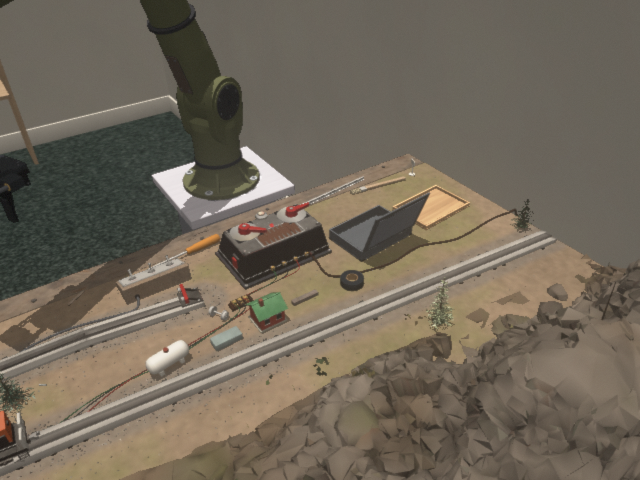

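The top view shows, left to right: the tray (160,250), the case (246,240) with its lid leaning back, the tape (304,198), sleeper (350,204), house (391,198), block (429,196) and tank (480,196). The side view agrees.

```bash
cat > h.py <<'E'
import numpy as np, cv2
from cell import sensors, vision, workorder, env
def cast(c,uv,z):
    uv=np.atleast_2d(np.asarray(uv,float)); d=np.c_[(uv[:,0]-c["cx"])/c["fx"],(uv[:,1]-c["cy"])/c["fy"],np.ones(len(uv))]@c["R"]
    o=-c["R"].T@c["t"]; return (o+d*((z-o[2])/d[:,2])[:,None])[:,:2]
def proj(c,X):
    p=np.atleast_2d(X)@c["R"].T+c["t"]; return np.c_[p[:,0]/p[:,2]*c["fx"]+c["cx"],p[:,1]/p[:,2]*c["fy"]+c["cy"]]
def rect(c,mask,z):
    """largest blob cast on plane z -> centre(mm), yaw of long side(deg), sizes(mm)"""
    cs,_=cv2.findContours(mask.astype(np.uint8),cv2.RETR_EXTERNAL,cv2.CHAIN_APPROX_NONE)
    k=max(cs,key=cv2.contourArea); P=cast(c,k[:,0],z)*1000
    (x,y),(w,h),a=cv2.minAreaRect(P.astype(np.float32))
    if w>h: w,h,a=h,w,a-90   # h is long side; a: direction of w
    return np.round([x,y,((a+90)%180),w,h],1), k
E
python3 - <<'E'
from h import *
c=vision.read_camera("top"); im=c["image"]; hsv=cv2.cvtColor(im,cv2.COLOR_RGB2HSV)
for n,uv in dict(sl=(350,204),house=(391,199),rub=(429,196),tank=(480,196),tray=(160,250),case=(246,245),bench=(340,215),lid=(238,205)).items(): print(n,hsv[uv[1],uv[0]],cast(c,uv,0))
H,S,V=[hsv[...,i].astype(int) for i in range(3)]
np.save("hsv.npy",hsv)
crop=im[170:290,110:270]; cv2.imwrite("pics/c1.png",cv2.resize(crop,None,fx=5,fy=5,interpolation=cv2.INTER_CUBIC)[:,:,::-1])
crop=im[175:235,325:505]; cv2.imwrite("pics/c2.png",cv2.resize(crop,None,fx=4.4,fy=4.4,interpolation=cv2.INTER_CUBIC)[:,:,::-1])
E
```

```text
sl [ 15  54 141] [[ 0.5736235  -0.07023191]]
house [ 61  97 145] [[ 0.58430617 -0.17232782]]
rub [ 72  24 181] [[ 0.59006021 -0.26703562]]
tank [ 20  25 224] [[ 0.58749314 -0.39364691]]
tray [ 18 113 233] [[0.46794783 0.39586862]]
case [103  19 123] [[0.47603894 0.18661328]]
bench [ 24 107 167] [[ 0.54625476 -0.04468796]]
lid [ 0  0 21] [[0.57669793 0.20705142]]
```

View pics/c1.png

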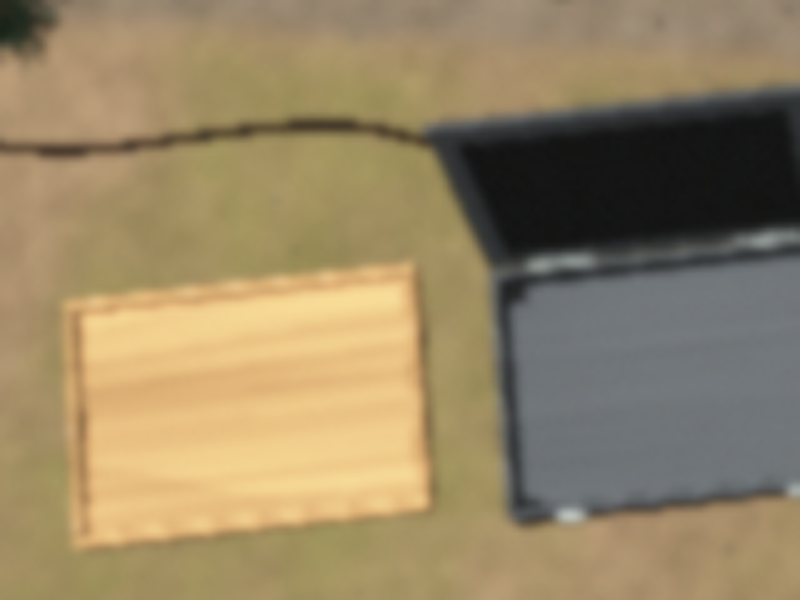

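View pics/c2.png

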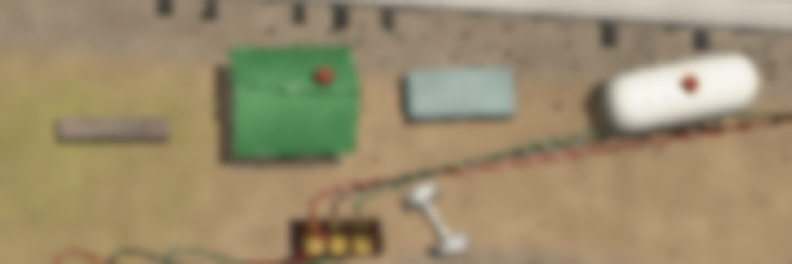

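The crops show tray rim corners at crop (65,298), (413,263), (430,508), (77,548). The case's near-left corner is at (515,520) and its hinge side is at y≈265. The sleeper, house, block and tank are separate and easy to mask.

Run:
```python
from h import *
c=vision.read_camera("top"); hsv=cv2.cvtColor(c["image"],cv2.COLOR_RGB2HSV); H,S,V=[hsv[...,i].astype(int) for i in range(3)]
def box(x0,y0,x1,y1):
    m=np.zeros(H.shape,bool); m[y0:y1,x0:x1]=1; return m
def show(n,m,z): 
    r,k=rect(c,m,z); print(n,r,cv2.boundingRect(k))
show("sleeper",box(332,198,370,212)&(S<85)&(V<165),.010)
show("house",box(370,180,412,218)&(H>45)&(H<80)&(S>70),.038)
show("rub",box(410,185,450,206)&(H>50)&(H<105)&(S>12),.017)
show("tank",box(455,180,505,212)&(S<60)&(V>150),.026)
show("tray",box(112,215,203,285)&(V>150)&(S>85)&(V>190),.014)
# case interior + rim
show("case",box(205,205,292,282)&((S<60)&(V<150)&(H>80)|(V<90)),.030)
q=np.array([(65,298),(413,263),(430,508),(77,548)])/5+[110,170]; print("tray corners",cast(c,q,.014)*1000)
show("casefloor",box(205,222,292,282)&(S<60)&(V<150)&(H>80)&(V>95),.004)
show("lid",box(190,180,285,222)&(V<95),.03)
s=vision.read_camera("side"); hs=cv2.cvtColor(s["image"],cv2.COLOR_RGB2HSV)
h=c["image"]; cv2.imwrite("pics/c3.png",cv2.resize(h[180:285,190:300],None,fx=5.5,fy=5.5,interpolation=cv2.INTER_CUBIC)[:,:,::-1])
```

```text
sleeper [572.4 -70.8  88.8  12.6  61.4] (338, 201, 26, 6)
house [ 577.2 -167.5   88.8   59.3   66.1] (378, 186, 28, 25)
rub [ 585.7 -262.    88.8   25.2   56.7] (417, 191, 24, 11)
tank [ 585.3 -386.5   99.6   35.7   85.4] (464, 186, 35, 18)
tray [465.3 394.9  95.1 121.4 170.7] (123, 223, 73, 57)
case [495.1 189.3  95.8 169.3 173.2] (205, 205, 78, 70)
tray corners [[517.6002265  482.78927208]
 [531.51187619 314.58729558]
 [411.95393773 303.37612505]
 [396.25915139 470.83282041]]
casefloor [472.2 184.5  95.3 111.6 161.4] (213, 222, 69, 51)
lid [571.  211.9  88.8  81.8 213.8] (190, 188, 89, 34)
```

View pics/c3.png

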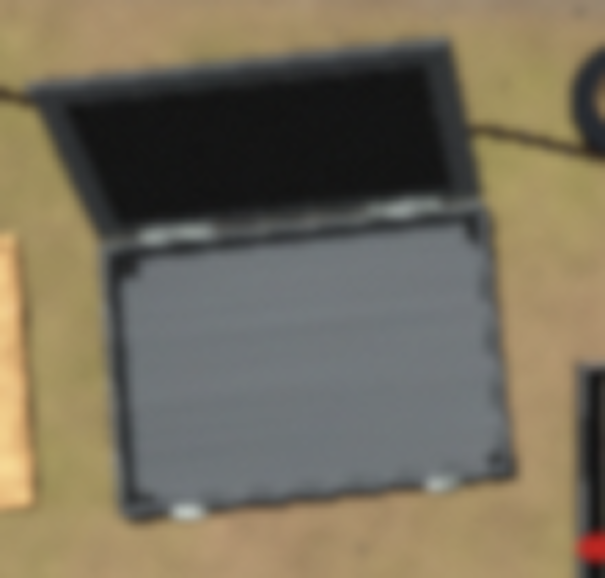

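The case rim corners in this crop are (128,517), (515,475), (105,243) and (490,205). That puts the case at about (0.472, 0.185) with yaw about 5.5°. I'll start by moving above the cleaning block.

Call:
drive_tool(
  moves=[
    {"x":60,"y":-22,"rz":-0.16,"fingers":-1},
    {"x":120,"y":-45,"rz":-0.33},
    {"x":180,"y":-68,"rz":-0.5},
    {"x":240,"y":-90,"rz":-0.66},
    {"x":300,"y":-113,"rz":-0.82},
    {"x":360,"y":-135,"rz":-0.98},
    {"x":407,"y":-153,"rz":-1.09},
    {"x":407,"y":-153,"rz":-1.09},
    {"x":407,"y":-153,"rz":-1.09},
  ],
)

```text
invalid input at $.moves[0]: expected keys x, y, z, rx, ry, rz, fingers
```

```bash
cat >> h.py <<'E'
from scipy.spatial.transform import Rotation as Ro
def go(x,y,z,yaw):
    """tool-axes shift (mm) and rz (rad) from the present pose to TCP x,y,z (mm), pointing down at yaw"""
    o=sensors.get_obs(); R=Ro.from_euler("xyz",o["tool_rot"],degrees=True)
    s=R.inv().apply(np.array([x,y,z])-o["tool_pos"]*1000); w=(R.inv()*Ro.from_euler("xyz",[180,0,yaw],degrees=True)).as_rotvec()
    print("go",np.round(s,1),np.round(w,3))
def st():
    o=sensors.get_obs(); print(round(o["time_s"],2),np.round(o["tool_pos"]*1000,1),np.round(o["tool_rot"],1),"q",np.round(o["qpos"],0),"F",np.round(o["force"],1),"w",round(o["grip_width"]*1000,1),round(o["grasp_force"],1))
E
python3 - <<'E'
from h import *
st()
w=vision.read_camera("wrist"); cv2.imwrite("pics/w0.png",w["image"][:,:,::-1]); print(w["R"],w["t"],w["fx"])
c=vision.read_camera("top");s=vision.read_camera("side"); 
q=np.array([(128,517),(515,475),(490,205),(105,243)])/5.5+[190,180]; P=cast(c,q,.03)*1000; print("case",P,P.mean(0))
cv2.imwrite("pics/s1.png",cv2.resize(s["image"][150:350,200:480],None,fx=2.85,fy=2.85,interpolation=cv2.INTER_CUBIC)[:,:,::-1])
E
```

```text
0.25 [ 290.6 -581.2  230. ] [-180.     0.    26.6] q [64. 18. -4. 83.  1. 79. -3.] F [-0.  -0.2  1. ] w 86.7 0.0
[[ 4.46613822e-01 -8.94726541e-01 -7.14088452e-04]
 [-8.66920135e-01 -4.32931061e-01  2.47022622e-01]
 [-2.21326848e-01 -1.09704660e-01 -9.69009450e-01]] [-0.64984935 -0.02881128  0.38982449] 388.3533222766276
case [[403.7770143  258.58512399]
 [418.45834943  93.12681195]
 [536.98697317 103.14617666]
 [523.46363118 270.79029691]] [470.67149202 181.41210238]
```

View pics/w0.png

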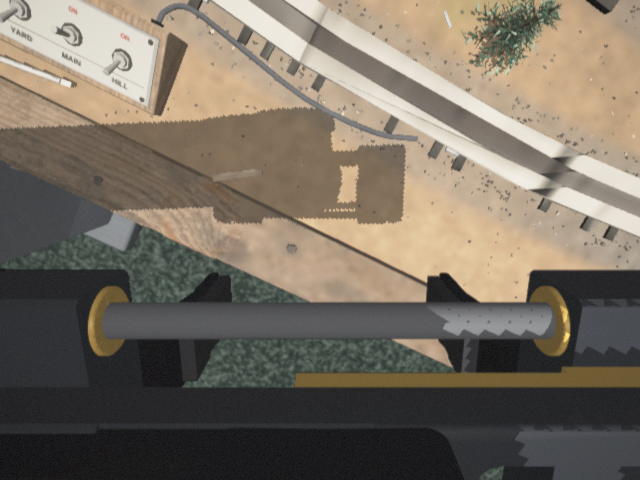

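View pics/s1.png

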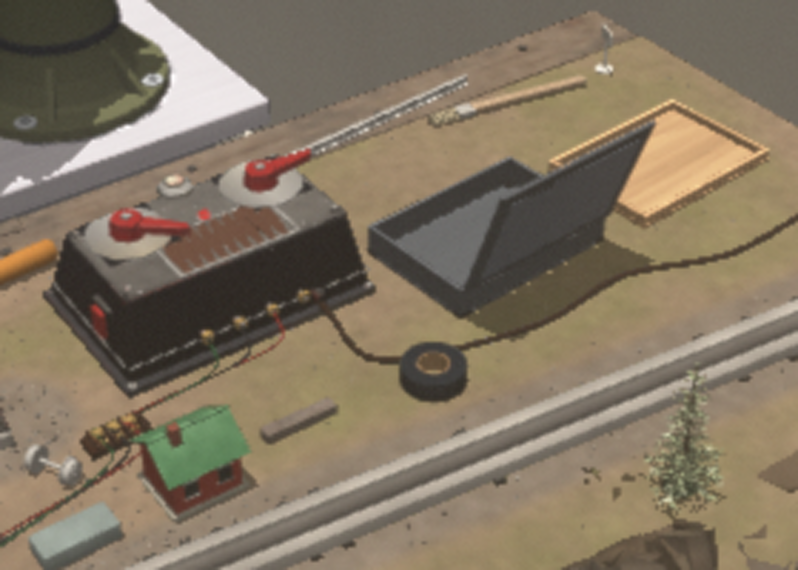

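The wrist view shows the fingers closing along image x, with the camera on the tool's +x side. In the side crop, the controller's far corner (near the house) is at (118,300) on top and (130,388) at the base. The move was refused because each row needs every key, so I'll send it again in full.

Call:
drive_tool(
  moves=[
    {"x":60,"y":-22,"z":0,"rx":0,"ry":0,"rz":-0.16,"fingers":-1},
    {"x":120,"y":-45,"z":0,"rx":0,"ry":0,"rz":-0.33,"fingers":-1},
    {"x":180,"y":-68,"z":0,"rx":0,"ry":0,"rz":-0.5,"fingers":-1},
    {"x":240,"y":-90,"z":0,"rx":0,"ry":0,"rz":-0.66,"fingers":-1},
    {"x":300,"y":-113,"z":0,"rx":0,"ry":0,"rz":-0.82,"fingers":-1},
    {"x":360,"y":-135,"z":0,"rx":0,"ry":0,"rz":-0.98,"fingers":-1},
    {"x":407,"y":-153,"z":0,"rx":0,"ry":0,"rz":-1.09,"fingers":-1},
    {"x":407,"y":-153,"z":0,"rx":0,"ry":0,"rz":-1.09,"fingers":-1},
    {"x":407,"y":-153,"z":0,"rx":0,"ry":0,"rz":-1.09,"fingers":-1},
  ],
)

```text
time_s: 1.52
tool_pos: [0.5861, -0.2629, 0.2304]
tool_rot: [-180.0, 0.0, 89.0]
force: [-0.9, -0.8, 0.3]
grip_width: 0.0871
grasp_force: 0.0
```

Run:
```python
from h import *
st()
w=vision.read_camera("wrist"); cv2.imwrite("pics/w1.png",w["image"][:,:,::-1])
c=vision.read_camera("top");s=vision.read_camera("side")
for z in (.04,.05,.06,.07,.08,.09): print(z,cast(s,(241.4,255.3),z)*1000,cast(c,(390,248),z)*1000)
print(cast(s,(130/2.85+200,388/2.85+150),0)*1000)
hsv=cv2.cvtColor(w["image"],cv2.COLOR_RGB2HSV); print(hsv[::60,::80].tolist() if 0 else "")
print("proj rub",proj(w,[[.5857,-.262,.017]]),"house",proj(w,[[.577,-.1675,.038]]),"sl",proj(w,[[.572,-.071,.01]]))
```

```text
1.52 [ 586.1 -262.9  230.4] [-180.    0.   89.] q [ 41.  19. -24.  84.   8.  79.  15.] F [-0.9 -0.8  0.3] w 87.1 0.0
0.04 [[ 405.39746571 -136.1907429 ]] [[ 455.62764431 -157.92942492]]
0.05 [[ 417.31898786 -141.12479921]] [[ 454.14696745 -156.3823742 ]]
0.06 [[ 429.24051001 -146.05885553]] [[ 452.66629058 -154.83532348]]
0.07 [[ 441.16203215 -150.99291184]] [[ 451.18561372 -153.28827276]]
0.08 [[ 453.0835543  -155.92696815]] [[ 449.70493686 -151.74122205]]
0.09 [[ 465.00507645 -160.86102447]] [[ 448.22426    -150.19417133]]
[[ 462.89901983 -159.68749051]]

proj rub [[327.49559179 212.05623832]] house [[315.06387558 106.61793897]] sl [[307.32537033  -9.38218515]]
```

View pics/w1.png

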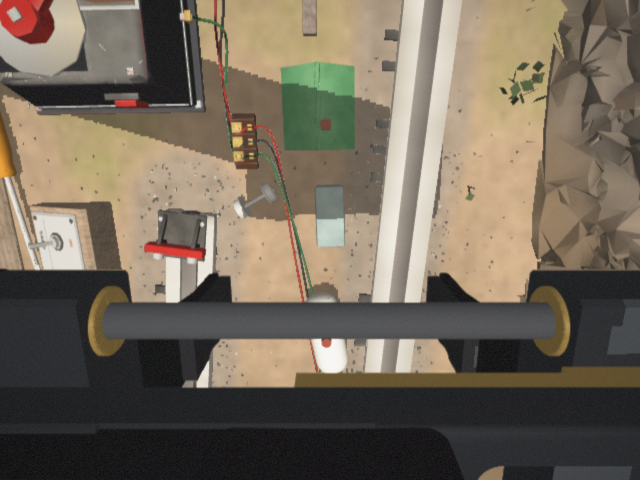

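The wrist view shows the block at (330,216), the house at (318,107) and the sleeper at (309,15). The controller is about 77 mm high, reaching x≈0.455, so the gripper body clears it. I'll refine the poses with wrist masks.

```bash
cat >> h.py <<'E'
def seg(c,z,uv,tol=(8,45,60),half=(60,60)):
    """blob of colour like the pixel uv, near uv, cast on plane z"""
    hsv=cv2.cvtColor(cv2.medianBlur(c["image"],3),cv2.COLOR_RGB2HSV).astype(int); u,v=map(int,uv)
    d=np.abs(hsv-np.median(hsv[v-2:v+3,u-2:u+3].reshape(-1,3),0)); m=(d<np.array(tol)).all(2)
    b=np.zeros_like(m); b[max(0,v-half[1]):v+half[1],max(0,u-half[0]):u+half[0]]=1
    r,k=rect(c,m&b,z); print(r,cv2.boundingRect(k)); return r
E
python3 - <<'E'
from h import *
w=vision.read_camera("wrist")
seg(w,.017,(330,222),(20,30,70),(40,50))
seg(w,.017,(330,222),(12,20,60),(40,50))
seg(w,.038,(305,107),(12,70,80))
seg(w,.010,(309,15),(12,30,40),(15,30))
go(588.5,-265,120,89)
E
```

```text
[ 587.9 -282.7    1.2   25.1   26.1] (318, 218, 27, 27)
[ 587.9 -282.7    1.2   25.1   26. ] (318, 218, 27, 27)
[ 579.4 -167.7   89.7   60.2   69.8] (282, 60, 73, 88)
[572.6 -92.3  88.3  12.2  25.1] (302, 0, 15, 33)
go [ -0.5   3.2 110.6] [-0.     0.001 -0.003]
```

Call:
drive_tool(
  moves=[
    {"x":-2.8,"y":2,"z":60,"rx":0,"ry":0,"rz":0,"fingers":-0.4},
    {"x":-2.8,"y":2,"z":120,"rx":0,"ry":0,"rz":0,"fingers":-0.4},
    {"x":-2.8,"y":2,"z":175,"rx":0,"ry":0,"rz":0,"fingers":-0.4},
    {"x":-2.8,"y":2,"z":205,"rx":0,"ry":0,"rz":0,"fingers":-0.4},
    {"x":-2.8,"y":2,"z":219,"rx":0,"ry":0,"rz":0,"fingers":-0.4},
    {"x":-2.8,"y":2,"z":219,"rx":0,"ry":0,"rz":0,"fingers":-0.4},
    {"x":-2.8,"y":2,"z":219,"rx":0,"ry":0,"rz":0,"fingers":1},
    {"x":-2.8,"y":2,"z":219,"rx":0,"ry":0,"rz":0,"fingers":1},
    {"x":-2.8,"y":2,"z":219,"rx":0,"ry":0,"rz":0,"fingers":1},
    {"x":-2.8,"y":2,"z":219,"rx":0,"ry":0,"rz":0,"fingers":1},
    {"x":-2.8,"y":2,"z":219,"rx":0,"ry":0,"rz":0,"fingers":1},
  ],
  force=20,
)

```text
time_s: 3.1
tool_pos: [0.5883, -0.2653, 0.0119]
tool_rot: [180.0, 0.0, 89.0]
force: [-0.8, 0.7, 2.2]
grip_width: 0.028
grasp_force: 20.0
```

Call:
drive_tool(
  moves=[
    {"x":0,"y":0,"z":-40,"rx":0,"ry":0,"rz":0,"fingers":1},
    {"x":0,"y":0,"z":-95,"rx":0,"ry":0,"rz":0,"fingers":1},
    {"x":0,"y":0,"z":-150,"rx":0,"ry":0,"rz":0,"fingers":1},
    {"x":10,"y":-3,"z":-200,"rx":0,"ry":0,"rz":0,"fingers":1},
    {"x":55,"y":-16,"z":-210,"rx":0,"ry":0,"rz":-0.17,"fingers":1},
    {"x":105,"y":-31,"z":-210,"rx":0,"ry":0,"rz":-0.34,"fingers":1},
    {"x":155,"y":-46,"z":-210,"rx":0,"ry":0,"rz":-0.51,"fingers":1},
    {"x":205,"y":-61,"z":-210,"rx":0,"ry":0,"rz":-0.68,"fingers":1},
    {"x":255,"y":-76,"z":-210,"rx":0,"ry":0,"rz":-0.85,"fingers":1},
    {"x":305,"y":-91,"z":-210,"rx":0,"ry":0,"rz":-1.02,"fingers":1},
    {"x":355,"y":-106,"z":-210,"rx":0,"ry":0,"rz":-1.19,"fingers":1},
    {"x":405,"y":-121,"z":-210,"rx":0,"ry":0,"rz":-1.36,"fingers":1},
    {"x":455,"y":-136,"z":-210,"rx":0,"ry":0,"rz":-1.53,"fingers":1},
    {"x":484,"y":-144.5,"z":-210,"rx":0,"ry":0,"rz":-1.676,"fingers":1},
    {"x":484,"y":-144.5,"z":-210,"rx":0,"ry":0,"rz":-1.676,"fingers":1},
    {"x":484,"y":-144.5,"z":-210,"rx":0,"ry":0,"rz":-1.676,"fingers":1},
  ],
  force=20,
)

```text
time_s: 5.1
tool_pos: [0.4523, 0.2201, 0.2213]
tool_rot: [-179.9, -0.0, -175.1]
force: [0.2, -0.3, -0.5]
grip_width: 0.0276
grasp_force: 20.0
```

Run:
```python
from h import *
st(); go(452.1,221.4,16.5,185)
w=vision.read_camera("wrist"); cv2.imwrite("pics/w2.png",w["image"][:,:,::-1])
ex=np.array([.996,.087]);ey=np.array([-.087,.996])
print(proj(w,[[*(np.array([.4715,.183])+a*ex+b*ey),.03] for a,b in ((-.06,-.085),(-.06,.085),(.06,.085),(.06,-.085))]))
```

```text
5.1 [452.3 220.1 221.3] [-179.9   -0.  -175.1] q [ 22.   4. -53. 103.   3.  75.  64.] F [ 0.2 -0.3 -0.5] w 27.6 20.0
go [  0.    1.5 204.8] [-0.001 -0.    -0.001]
[[187.85678856 167.37635905]
 [381.66224295 167.04631362]
 [377.62107573 294.8698265 ]
 [199.35108267 295.09268087]]
```

View pics/w2.png

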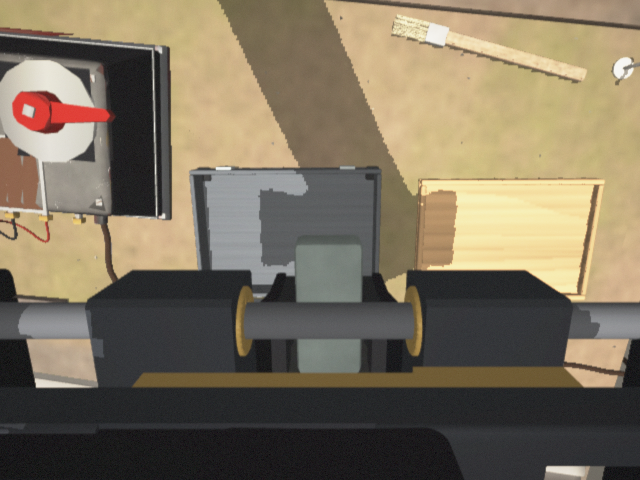

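The wrist view shows the case's near corners at (192,169) and (380,168), within about 3 px of my prediction, and the block is held square. I'll lower it now.

Call:
drive_tool(
  moves=[
    {"x":0,"y":1.5,"z":60,"rx":0,"ry":0,"rz":0,"fingers":1},
    {"x":0,"y":1.5,"z":120,"rx":0,"ry":0,"rz":0,"fingers":1},
    {"x":0,"y":1.5,"z":165,"rx":0,"ry":0,"rz":0,"fingers":1},
    {"x":0,"y":1.5,"z":190,"rx":0,"ry":0,"rz":0,"fingers":1},
    {"x":0,"y":1.5,"z":200,"rx":0,"ry":0,"rz":0,"fingers":1},
    {"x":0,"y":1.5,"z":205,"rx":0,"ry":0,"rz":0,"fingers":1},
    {"x":0,"y":1.5,"z":205,"rx":0,"ry":0,"rz":0,"fingers":1},
    {"x":0,"y":1.5,"z":205,"rx":0,"ry":0,"rz":0,"fingers":1},
  ],
)

```text
time_s: 6.15
tool_pos: [0.4527, 0.2228, 0.0175]
tool_rot: [180.0, 0.1, -175.0]
force: [-0.5, 0.8, -0.7]
grip_width: 0.0279
grasp_force: 20.0
```

Call:
drive_tool(
  moves=[
    {"x":0,"y":0,"z":1.3,"rx":0,"ry":0,"rz":0,"fingers":1},
    {"x":0,"y":0,"z":1.3,"rx":0,"ry":0,"rz":0,"fingers":1},
    {"x":0,"y":0,"z":1.3,"rx":0,"ry":0,"rz":0,"fingers":0.05},
    {"x":0,"y":0,"z":1.3,"rx":0,"ry":0,"rz":0,"fingers":0.05},
    {"x":0,"y":0,"z":1.3,"rx":0,"ry":0,"rz":0,"fingers":0.05},
    {"x":0,"y":0,"z":1.3,"rx":0,"ry":0,"rz":0,"fingers":0.05},
    {"x":0,"y":0,"z":-30,"rx":0,"ry":0,"rz":0,"fingers":0.05},
    {"x":0,"y":0,"z":-90,"rx":0,"ry":0,"rz":0,"fingers":0.05},
    {"x":0,"y":0,"z":-150,"rx":0,"ry":0,"rz":0,"fingers":0.05},
    {"x":0,"y":0,"z":-210,"rx":0,"ry":0,"rz":0,"fingers":0.05},
    {"x":0,"y":0,"z":-210,"rx":0,"ry":0,"rz":0,"fingers":0.05},
  ],
)

```text
time_s: 7.52
tool_pos: [0.4544, 0.2242, 0.2312]
tool_rot: [180.0, 0.5, -175.0]
force: [0.8, -0.2, -0.3]
grip_width: 0.0411
grasp_force: 0.0
```

Run:
```python
from h import *
st(); go(572.5,-120,225,89)
```

```text
7.53 [454.4 224.2 231.2] [ 180.     0.5 -175. ] q [ 24.   4. -55. 102.   3.  76.  64.] F [ 0.8 -0.2 -0.3] w 41.1 0.0
go [ -87.3 -353.3    6.8] [0.008 0.006 1.676]
```

Call:
drive_tool(
  moves=[
    {"x":-9,"y":-36,"z":0,"rx":0,"ry":0,"rz":0.17,"fingers":0.05},
    {"x":-18,"y":-72,"z":0,"rx":0,"ry":0,"rz":0.34,"fingers":0.05},
    {"x":-27,"y":-108,"z":0,"rx":0,"ry":0,"rz":0.51,"fingers":0.05},
    {"x":-36,"y":-144,"z":0,"rx":0,"ry":0,"rz":0.68,"fingers":0.05},
    {"x":-45,"y":-180,"z":0,"rx":0,"ry":0,"rz":0.85,"fingers":0.05},
    {"x":-54,"y":-216,"z":2,"rx":0,"ry":0,"rz":1.02,"fingers":0.05},
    {"x":-63,"y":-252,"z":4,"rx":0,"ry":0,"rz":1.19,"fingers":0.05},
    {"x":-72,"y":-288,"z":7,"rx":0,"ry":0,"rz":1.36,"fingers":0.05},
    {"x":-81,"y":-324,"z":7,"rx":0,"ry":0,"rz":1.53,"fingers":0.05},
    {"x":-87,"y":-353,"z":7,"rx":0,"ry":0,"rz":1.676,"fingers":0.05},
    {"x":-87,"y":-353,"z":7,"rx":0,"ry":0,"rz":1.676,"fingers":0.05},
    {"x":-87,"y":-353,"z":7,"rx":0,"ry":0,"rz":1.676,"fingers":0.05},
  ],
)

```text
time_s: 9.02
tool_pos: [0.5691, -0.1201, 0.2184]
tool_rot: [-179.9, -0.1, 89.2]
force: [0.3, 0.3, 0.5]
grip_width: 0.0414
grasp_force: 0.0
```

Run:
```python
from h import *
st()
w=vision.read_camera("wrist"); p=proj(w,[[.5725,-.071,.01]])[0]; print(p)
r=seg(w,.010,p,(12,35,40),(25,45)); seg(w,.010,p,(20,50,60),(25,45))
cv2.imwrite("pics/w3.png",w["image"][int(p[1])-75:int(p[1])+75,int(p[0])-100:int(p[0])+100,::-1].repeat(4,0).repeat(4,1))
go(r[0],r[1],10,r[2])
```

```text
9.03 [ 569.1 -120.1  218.4] [-1.799e+02 -1.000e-01  8.920e+01] q [ 38.  13. -33.  93.   7.  76.   3.] F [0.3 0.3 0.5] w 41.4 0.0
[331.01983329 161.52324015]
[571.9 -73.9  89.5  14.   63.3] (323, 129, 16, 71)
[572.1 -71.2  89.1  46.2  80.1] (306, 116, 50, 90)
go [ 45.6   2.3 208.8] [-0.001 -0.001 -0.005]
```

View pics/w3.png

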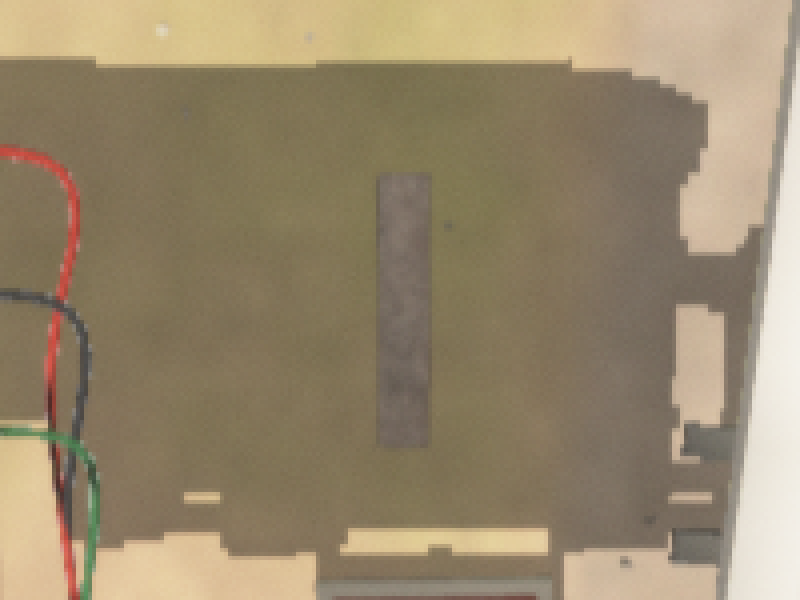

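The sleeper is centred in the crop at (404,310), straight along y, and the mask gives (571.9, -73.9). Descending to grip it.

Call:
drive_tool(
  moves=[
    {"x":40,"y":2.5,"z":40,"rx":0,"ry":0,"rz":0,"fingers":0.05},
    {"x":46,"y":2.5,"z":100,"rx":0,"ry":0,"rz":0,"fingers":0.05},
    {"x":46,"y":2.5,"z":160,"rx":0,"ry":0,"rz":0,"fingers":0.05},
    {"x":46,"y":2.5,"z":195,"rx":0,"ry":0,"rz":0,"fingers":0.05},
    {"x":46,"y":2.5,"z":207.5,"rx":0,"ry":0,"rz":0,"fingers":0.05},
    {"x":46,"y":2.5,"z":207.5,"rx":0,"ry":0,"rz":0,"fingers":0.05},
    {"x":46,"y":2.5,"z":208.5,"rx":0,"ry":0,"rz":0,"fingers":1},
    {"x":46,"y":2.5,"z":208.5,"rx":0,"ry":0,"rz":0,"fingers":1},
    {"x":46,"y":2.5,"z":208.5,"rx":0,"ry":0,"rz":0,"fingers":1},
    {"x":46,"y":2.5,"z":208.5,"rx":0,"ry":0,"rz":0,"fingers":1},
    {"x":46,"y":2.5,"z":208.5,"rx":0,"ry":0,"rz":0,"fingers":1},
  ],
  force=15,
)

```text
time_s: 10.45
tool_pos: [0.5733, -0.0756, 0.0116]
tool_rot: [180.0, 0.0, 89.0]
force: [-0.8, -0.7, 3.8]
grip_width: 0.012
grasp_force: 15.0
```

Run:
```python
from h import *
st(); go(456.3,173.6,220,185)
```

```text
10.45 [573.3 -75.6  11.6] [180.   0.  89.] q [ 31.  25. -32. 105.  16.  54.  -8.] F [-0.8 -0.7  3.8] w 12.0 15.0
go [ 247.1 -121.1 -208.6] [ 0.000e+00  1.000e-03 -1.675e+00]
```

Call:
drive_tool(
  moves=[
    {"x":0,"y":0,"z":-40,"rx":0,"ry":0,"rz":0,"fingers":1},
    {"x":0,"y":0,"z":-95,"rx":0,"ry":0,"rz":0,"fingers":1},
    {"x":0,"y":0,"z":-150,"rx":0,"ry":0,"rz":0,"fingers":1},
    {"x":0,"y":0,"z":-205,"rx":0,"ry":0,"rz":-0.1,"fingers":1},
    {"x":20,"y":-10,"z":-209,"rx":0,"ry":0,"rz":-0.27,"fingers":1},
    {"x":48,"y":-24,"z":-209,"rx":0,"ry":0,"rz":-0.44,"fingers":1},
    {"x":76,"y":-38,"z":-209,"rx":0,"ry":0,"rz":-0.61,"fingers":1},
    {"x":104,"y":-52,"z":-209,"rx":0,"ry":0,"rz":-0.78,"fingers":1},
    {"x":132,"y":-66,"z":-209,"rx":0,"ry":0,"rz":-0.95,"fingers":1},
    {"x":160,"y":-80,"z":-209,"rx":0,"ry":0,"rz":-1.12,"fingers":1},
    {"x":188,"y":-94,"z":-209,"rx":0,"ry":0,"rz":-1.29,"fingers":1},
    {"x":216,"y":-108,"z":-209,"rx":0,"ry":0,"rz":-1.46,"fingers":1},
    {"x":247,"y":-121,"z":-209,"rx":0,"ry":0,"rz":-1.62,"fingers":1},
    {"x":247,"y":-121,"z":-209,"rx":0,"ry":0,"rz":-1.675,"fingers":1},
    {"x":247,"y":-121,"z":-209,"rx":0,"ry":0,"rz":-1.675,"fingers":1},
    {"x":247,"y":-121,"z":-209,"rx":0,"ry":0,"rz":-1.675,"fingers":1},
  ],
)

```text
time_s: 12.45
tool_pos: [0.4563, 0.1731, 0.2199]
tool_rot: [-180.0, -0.0, -175.1]
force: [-0.4, 0.2, 0.2]
grip_width: 0.0117
grasp_force: 15.0
```

Run:
```python
from h import *
st(); go(456.3,173.6,16,185)
```

```text
12.45 [456.3 173.1 219.9] [-180.    -0.  -175.1] q [ 29.   1. -53. 105.   1.  75.  71.] F [-0.4  0.2  0.2] w 11.7 15.0
go [-1.000e-01  6.000e-01  2.039e+02] [-0.    -0.    -0.002]
```

Call:
drive_tool(
  moves=[
    {"x":0,"y":0.5,"z":60,"rx":0,"ry":0,"rz":0,"fingers":1},
    {"x":0,"y":0.5,"z":120,"rx":0,"ry":0,"rz":0,"fingers":1},
    {"x":0,"y":0.5,"z":165,"rx":0,"ry":0,"rz":0,"fingers":1},
    {"x":0,"y":0.5,"z":190,"rx":0,"ry":0,"rz":0,"fingers":1},
    {"x":0,"y":0,"z":200,"rx":0,"ry":0,"rz":0,"fingers":1},
    {"x":0,"y":0,"z":204,"rx":0,"ry":0,"rz":0,"fingers":1},
    {"x":0,"y":0,"z":204,"rx":0,"ry":0,"rz":0,"fingers":1},
    {"x":0,"y":0,"z":204,"rx":0,"ry":0,"rz":0,"fingers":1},
  ],
)

```text
time_s: 13.45
tool_pos: [0.457, 0.1737, 0.017]
tool_rot: [-180.0, 0.1, -175.0]
force: [-0.1, 0.1, 0.0]
grip_width: 0.0118
grasp_force: 15.0
```

Call:
drive_tool(
  moves=[
    {"x":0,"y":0,"z":1.2,"rx":0,"ry":0,"rz":0,"fingers":1},
    {"x":0,"y":0,"z":1.2,"rx":0,"ry":0,"rz":0,"fingers":1},
    {"x":0,"y":0,"z":1.2,"rx":0,"ry":0,"rz":0,"fingers":0.45},
    {"x":0,"y":0,"z":1.2,"rx":0,"ry":0,"rz":0,"fingers":0.45},
    {"x":0,"y":0,"z":1.2,"rx":0,"ry":0,"rz":0,"fingers":0.45},
    {"x":0,"y":0,"z":1.2,"rx":0,"ry":0,"rz":0,"fingers":0.45},
    {"x":0,"y":0,"z":-30,"rx":0,"ry":0,"rz":0,"fingers":0.45},
    {"x":0,"y":0,"z":-90,"rx":0,"ry":0,"rz":0,"fingers":0.45},
    {"x":0,"y":0,"z":-150,"rx":0,"ry":0,"rz":0,"fingers":1},
    {"x":0,"y":0,"z":-205,"rx":0,"ry":0,"rz":0,"fingers":1},
    {"x":-60,"y":0,"z":-205,"rx":0,"ry":0,"rz":0,"fingers":1},
    {"x":-120,"y":5,"z":-205,"rx":0,"ry":0,"rz":0,"fingers":1},
    {"x":-141,"y":8,"z":-205,"rx":0,"ry":0,"rz":0,"fingers":1},
    {"x":-141,"y":8,"z":-205,"rx":0,"ry":0,"rz":0,"fingers":1},
    {"x":-141,"y":8,"z":-205,"rx":0,"ry":0,"rz":0,"fingers":1},
  ],
)

```text
time_s: 15.32
tool_pos: [0.5947, 0.1943, 0.2209]
tool_rot: [-180.0, -0.1, -174.9]
force: [-0.8, 0.2, 0.3]
grip_width: 0.0006
grasp_force: 0.0
```

Run:
```python
from h import *
st(); go(596,194,123,185)
w=vision.read_camera("wrist"); cv2.imwrite("pics/w4.png",w["image"][:,:,::-1])
```

```text
15.32 [594.7 194.3 220.9] [-1.800e+02 -1.000e-01 -1.749e+02] q [ 21.  24. -55.  86.  20.  80.  60.] F [-0.8  0.2  0.3] w 0.6 0.0
go [-1.3 -0.4 97.9] [-0.    -0.001  0.001]
```

View pics/w4.png

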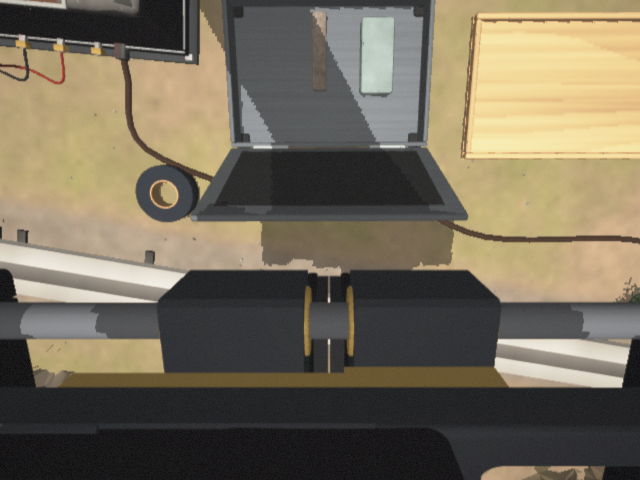

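The wrist view shows the sleeper (319,50) and block (377,55) side by side, flat inside the case. The tape is untouched at (166,194). The lid's free edge is at v≈218, clear of the fingers, so I'll go down behind it and push it shut.

Call:
drive_tool(
  moves=[
    {"x":-3,"y":0,"z":50,"rx":0,"ry":0,"rz":0,"fingers":1},
    {"x":-3,"y":0,"z":98,"rx":0,"ry":0,"rz":0,"fingers":1},
    {"x":-3,"y":0,"z":98,"rx":0,"ry":0,"rz":0,"fingers":1},
    {"x":10,"y":0,"z":98,"rx":0,"ry":0,"rz":0,"fingers":1},
    {"x":18,"y":0,"z":98,"rx":0,"ry":0,"rz":0,"fingers":1},
    {"x":26,"y":0,"z":98,"rx":0,"ry":0,"rz":0,"fingers":1},
    {"x":34,"y":0,"z":98,"rx":0,"ry":0,"rz":0,"fingers":1},
    {"x":42,"y":0,"z":98,"rx":0,"ry":0,"rz":0,"fingers":1},
    {"x":50,"y":0,"z":98,"rx":0,"ry":0,"rz":0,"fingers":1},
    {"x":58,"y":0,"z":98,"rx":0,"ry":0,"rz":0,"fingers":1},
    {"x":66,"y":0,"z":98,"rx":0,"ry":0,"rz":0,"fingers":1},
    {"x":74,"y":0,"z":98,"rx":0,"ry":0,"rz":0,"fingers":1},
    {"x":80,"y":0,"z":98,"rx":0,"ry":0,"rz":0,"fingers":1},
    {"x":80,"y":0,"z":98,"rx":0,"ry":0,"rz":0,"fingers":1},
    {"x":80,"y":0,"z":98,"rx":0,"ry":0,"rz":0,"fingers":1},
    {"x":70,"y":0,"z":60,"rx":0,"ry":0,"rz":0,"fingers":1},
    {"x":70,"y":0,"z":0,"rx":0,"ry":0,"rz":0,"fingers":1},
    {"x":70,"y":0,"z":0,"rx":0,"ry":0,"rz":0,"fingers":1},
    {"x":70,"y":0,"z":0,"rx":0,"ry":0,"rz":0,"fingers":1},
  ],
)

```text
time_s: 17.75
tool_pos: [0.5262, 0.1875, 0.2208]
tool_rot: [-180.0, -0.0, -175.0]
force: [-0.7, 0.4, 0.8]
grip_width: 0.0004
grasp_force: 0.0
```

Run:
```python
from h import *
st(); go(585,-440,225,98)
s=vision.read_camera("side"); w=vision.read_camera("wrist")
a=cv2.resize(s["image"][170:320,300:500],(400,300)); b=cv2.resize(w["image"],(400,300)); cv2.imwrite("pics/s2.png",np.hstack([a,b])[:,:,::-1])
```

```text
17.75 [526.2 187.5 220.8] [-180.   -0. -175.] q [ 28.  15. -59.  96.  13.  77.  62.] F [-0.7  0.4  0.8] w 0.4 0.0
go [  -4.  -630.3   -4. ] [-0.     0.     1.518]
```

View pics/s2.png

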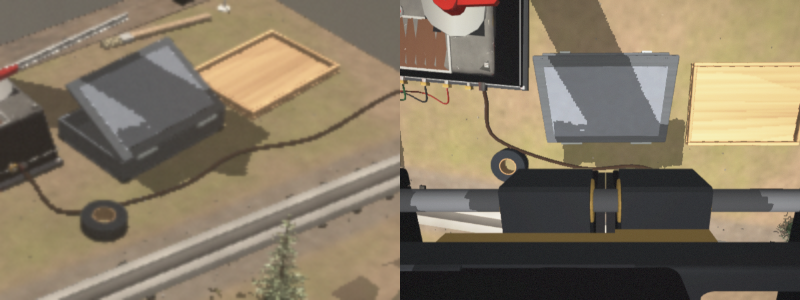

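The lid is past its balance point and was still about 45° open when the picture was taken, so it is still falling. I'll check it again after moving to the tank.

Call:
drive_tool(
  moves=[
    {"x":0,"y":-50,"z":-4,"rx":0,"ry":0,"rz":0.12,"fingers":0},
    {"x":0,"y":-100,"z":-4,"rx":0,"ry":0,"rz":0.24,"fingers":0},
    {"x":0,"y":-150,"z":-4,"rx":0,"ry":0,"rz":0.36,"fingers":0},
    {"x":0,"y":-200,"z":-4,"rx":0,"ry":0,"rz":0.48,"fingers":0},
    {"x":0,"y":-250,"z":-4,"rx":0,"ry":0,"rz":0.6,"fingers":0},
    {"x":-2,"y":-300,"z":-4,"rx":0,"ry":0,"rz":0.72,"fingers":0},
    {"x":-2,"y":-350,"z":-4,"rx":0,"ry":0,"rz":0.84,"fingers":-0.2},
    {"x":-2,"y":-400,"z":-4,"rx":0,"ry":0,"rz":0.96,"fingers":-0.2},
    {"x":-3,"y":-450,"z":-4,"rx":0,"ry":0,"rz":1.08,"fingers":-0.2},
    {"x":-4,"y":-500,"z":-4,"rx":0,"ry":0,"rz":1.2,"fingers":-0.2},
    {"x":-4,"y":-550,"z":-4,"rx":0,"ry":0,"rz":1.32,"fingers":-0.2},
    {"x":-4,"y":-600,"z":-4,"rx":0,"ry":0,"rz":1.44,"fingers":-0.2},
    {"x":-4,"y":-630,"z":-4,"rx":0,"ry":0,"rz":1.518,"fingers":-0.2},
    {"x":-4,"y":-630,"z":-4,"rx":0,"ry":0,"rz":1.518,"fingers":-0.2},
    {"x":-4,"y":-630,"z":-4,"rx":0,"ry":0,"rz":1.518,"fingers":-0.2},
  ],
)

```text
time_s: 19.73
tool_pos: [0.5852, -0.4377, 0.2236]
tool_rot: [-179.9, -0.2, 98.1]
force: [0.0, 0.1, -1.5]
grip_width: 0.0522
grasp_force: 0.0
```

Run:
```python
from h import *
st()
s=vision.read_camera("side"); w=vision.read_camera("wrist"); p=proj(w,[[.585,-.3865,.042]])[0]; print(p)
hsv=cv2.cvtColor(w["image"],cv2.COLOR_RGB2HSV).astype(int); m=(hsv[...,1]<55)&(hsv[...,2]>130); b=np.zeros_like(m); u,v=p.astype(int); b[max(0,v-60):v+65,u-38:u+38]=1
r,k=rect(w,m&b,.03); print(r,cv2.boundingRect(k)); go(r[0],r[1],20,r[2])
a=cv2.resize(s["image"][170:320,300:500],(400,300)); b=cv2.resize(w["image"],(400,300)); cv2.imwrite("pics/s3.png",np.hstack([a,b])[:,:,::-1])
```

```text
19.73 [ 585.2 -437.7  223.6] [-179.9   -0.2   98.1] q [ 53.  31. -28.  69.  14.  83.  35.] F [ 0.   0.1 -1.5] w 52.2 0.0
[335.61414096 161.5884247 ]
[ 582.6 -384.7  100.3   32.7   83.1] (314, 109, 39, 97)
go [ 52.2   4.5 204.8] [-0.    -0.001 -0.037]
```

View pics/s3.png

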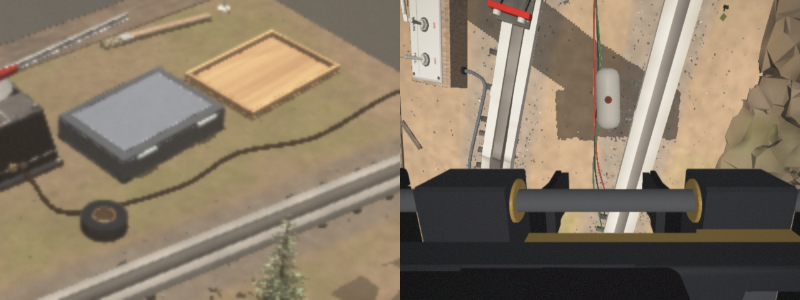

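The lid is now fully shut. The tank is found at (582.6, -384.7) with yaw 100°, so I'll pick it up.

Call:
drive_tool(
  moves=[
    {"x":30,"y":2.5,"z":40,"rx":0,"ry":0,"rz":-0.037,"fingers":-0.35},
    {"x":52,"y":4.5,"z":90,"rx":0,"ry":0,"rz":-0.037,"fingers":-0.35},
    {"x":52,"y":4.5,"z":130,"rx":0,"ry":0,"rz":-0.037,"fingers":-0.35},
    {"x":52,"y":4.5,"z":170,"rx":0,"ry":0,"rz":-0.037,"fingers":-0.35},
    {"x":52,"y":4.5,"z":195,"rx":0,"ry":0,"rz":-0.037,"fingers":-0.35},
    {"x":52,"y":4.5,"z":204,"rx":0,"ry":0,"rz":-0.037,"fingers":-0.35},
    {"x":52,"y":4.5,"z":204,"rx":0,"ry":0,"rz":-0.037,"fingers":-0.35},
    {"x":52,"y":4.5,"z":204,"rx":0,"ry":0,"rz":-0.037,"fingers":1},
    {"x":52,"y":4.5,"z":204,"rx":0,"ry":0,"rz":-0.037,"fingers":1},
    {"x":52,"y":4.5,"z":204,"rx":0,"ry":0,"rz":-0.037,"fingers":1},
    {"x":52,"y":4.5,"z":204,"rx":0,"ry":0,"rz":-0.037,"fingers":1},
    {"x":52,"y":4.5,"z":204,"rx":0,"ry":0,"rz":-0.037,"fingers":1},
  ],
  force=25,
)

```text
time_s: 21.32
tool_pos: [0.5824, -0.3876, 0.0216]
tool_rot: [180.0, 0.0, 100.1]
force: [-0.8, -0.4, 2.4]
grip_width: 0.032
grasp_force: 25.0
```

Run:
```python
from h import *
st()
ex=np.array([.996,.087]);ey=np.array([-.087,.996])
for b in (50,-24): print(np.array([464.5,394])+b*ey)
```

```text
21.32 [ 582.4 -387.6   21.6] [180.    0.  100.1] q [ 51.  36. -27.  86.  18.  62.  30.] F [-0.8 -0.4  2.4] w 32.0 25.0
[460.15 443.8 ]
[466.588 370.096]
```

Call:
drive_tool(
  moves=[
    {"x":0,"y":0,"z":-40,"rx":0,"ry":0,"rz":0,"fingers":1},
    {"x":0,"y":0,"z":-90,"rx":0,"ry":0,"rz":0,"fingers":1},
    {"x":5,"y":0,"z":-145,"rx":0,"ry":0,"rz":0,"fingers":1},
    {"x":50,"y":2,"z":-170,"rx":0,"ry":0,"rz":-0.05,"fingers":1},
    {"x":105,"y":3,"z":-180,"rx":0,"ry":0,"rz":-0.15,"fingers":1},
    {"x":160,"y":5,"z":-180,"rx":0,"ry":0,"rz":-0.25,"fingers":1},
    {"x":215,"y":6,"z":-180,"rx":0,"ry":0,"rz":-0.35,"fingers":1},
    {"x":270,"y":8,"z":-180,"rx":0,"ry":0,"rz":-0.45,"fingers":1},
    {"x":325,"y":10,"z":-180,"rx":0,"ry":0,"rz":-0.55,"fingers":1},
    {"x":380,"y":11,"z":-180,"rx":0,"ry":0,"rz":-0.65,"fingers":1},
    {"x":435,"y":13,"z":-180,"rx":0,"ry":0,"rz":-0.75,"fingers":1},
    {"x":490,"y":15,"z":-180,"rx":0,"ry":0,"rz":-0.85,"fingers":1},
    {"x":545,"y":16,"z":-180,"rx":0,"ry":0,"rz":-0.95,"fingers":1},
    {"x":600,"y":18,"z":-180,"rx":0,"ry":0,"rz":-1.05,"fingers":1},
    {"x":655,"y":20,"z":-180,"rx":0,"ry":0,"rz":-1.15,"fingers":1},
    {"x":710,"y":21,"z":-180,"rx":0,"ry":0,"rz":-1.25,"fingers":1},
    {"x":765,"y":23,"z":-180,"rx":0,"ry":0,"rz":-1.35,"fingers":1},
    {"x":815,"y":24,"z":-180,"rx":0,"ry":0,"rz":-1.45,"fingers":1},
    {"x":840,"y":25,"z":-180,"rx":0,"ry":0,"rz":-1.482,"fingers":1},
    {"x":840,"y":25,"z":-180,"rx":0,"ry":0,"rz":-1.482,"fingers":1},
  ],
)

```text
time_s: 23.82
tool_pos: [0.4568, 0.4462, 0.2005]
tool_rot: [179.9, -0.1, -174.7]
force: [-0.6, -1.0, -0.7]
grip_width: 0.0318
grasp_force: 25.0
```

Run:
```python
from h import *
st(); go(460,444,27.5,185)
w=vision.read_camera("wrist"); cv2.imwrite("pics/w5.png",w["image"][:,:,::-1])
ex=np.array([.996,.087]);ey=np.array([-.087,.996])
print(proj(w,[[*(np.array([.4645,.394])+a*ex+b*ey),.014] for a,b in ((-.06,-.085),(-.06,.085),(.06,.085),(.06,-.085))]))
```

```text
23.82 [456.8 446.2 200.5] [ 1.799e+02 -1.000e-01 -1.747e+02] q [ -3.  30. -61.  86.  26.  80.  31.] F [-0.6 -1.  -0.7] w 31.8 25.0
go [ -3.3  -2.6 173. ] [ 0.001 -0.002  0.005]
[[168.070849   151.90691564]
 [366.54488891 152.80841868]
 [362.87914646 284.54103907]
 [180.56500099 283.84175601]]
```

View pics/w5.png

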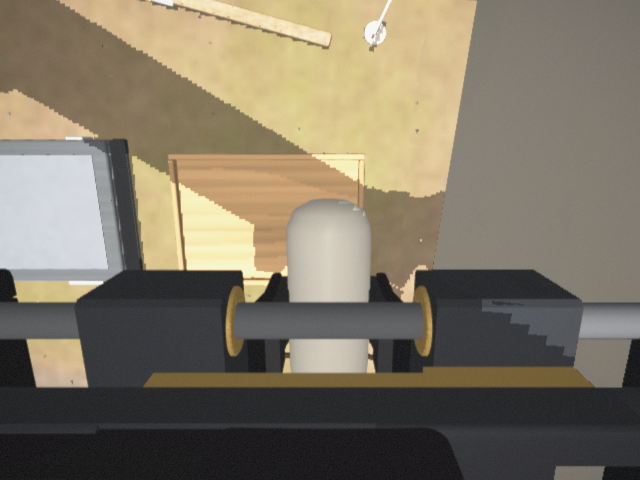

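My 14th picture. The tray's near corners are at (168,155) and (365,154), within 3 px of the prediction, and the tank hangs level in the grip. I'll lower it into the tray.

Call:
drive_tool(
  moves=[
    {"x":-3,"y":-2.5,"z":50,"rx":0,"ry":0,"rz":0.005,"fingers":1},
    {"x":-3,"y":-2.5,"z":100,"rx":0,"ry":0,"rz":0.005,"fingers":1},
    {"x":-3,"y":-2.5,"z":140,"rx":0,"ry":0,"rz":0.005,"fingers":1},
    {"x":-3,"y":-2.5,"z":162,"rx":0,"ry":0,"rz":0.005,"fingers":1},
    {"x":-3,"y":-2.5,"z":170,"rx":0,"ry":0,"rz":0.005,"fingers":1},
    {"x":-3,"y":-2.5,"z":173,"rx":0,"ry":0,"rz":0.005,"fingers":1},
    {"x":-3,"y":-2.5,"z":173,"rx":0,"ry":0,"rz":0.005,"fingers":1},
    {"x":-3,"y":-2.5,"z":173,"rx":0,"ry":0,"rz":0.005,"fingers":1},
  ],
)

```text
time_s: 24.88
tool_pos: [0.4626, 0.4423, 0.0292]
tool_rot: [179.9, 0.1, -175.2]
force: [0.9, -0.1, -0.6]
grip_width: 0.0319
grasp_force: 25.0
```

Call:
drive_tool(
  moves=[
    {"x":0,"y":0,"z":1.2,"rx":0,"ry":0,"rz":0,"fingers":1},
    {"x":0,"y":0,"z":2.3,"rx":0,"ry":0,"rz":0,"fingers":1},
    {"x":0,"y":0,"z":2.3,"rx":0,"ry":0,"rz":0,"fingers":1},
    {"x":0,"y":0,"z":2.3,"rx":0,"ry":0,"rz":0,"fingers":-0.05},
    {"x":0,"y":0,"z":2.3,"rx":0,"ry":0,"rz":0,"fingers":-0.05},
    {"x":0,"y":0,"z":2.3,"rx":0,"ry":0,"rz":0,"fingers":-0.05},
    {"x":0,"y":0,"z":2.3,"rx":0,"ry":0,"rz":0,"fingers":-0.05},
    {"x":0,"y":0,"z":-20,"rx":0,"ry":0,"rz":0,"fingers":-0.05},
    {"x":0,"y":0,"z":-70,"rx":0,"ry":0,"rz":0,"fingers":-0.05},
    {"x":0,"y":0,"z":-130,"rx":0,"ry":0,"rz":0,"fingers":-0.05},
    {"x":0,"y":0,"z":-190,"rx":0,"ry":0,"rz":0,"fingers":-0.05},
    {"x":0,"y":0,"z":-190,"rx":0,"ry":0,"rz":0,"fingers":-0.05},
  ],
)

```text
time_s: 26.38
tool_pos: [0.4631, 0.4449, 0.2255]
tool_rot: [179.6, 0.5, -175.2]
force: [-1.0, 0.5, -0.1]
grip_width: 0.0456
grasp_force: 0.0
```

Run:
```python
from h import *
st(); go(579,-215,228,90)
w=vision.read_camera("wrist"); hsv=cv2.cvtColor(w["image"],cv2.COLOR_RGB2HSV).astype(int)
m=(hsv[...,1]<45)&(hsv[...,2]>140); m[:, :230]=0; m[:100]=0; m[265:]=0; m[:,380:]=0
c=vision.read_camera("top"); hsv=cv2.cvtColor(c["image"],cv2.COLOR_RGB2HSV).astype(int)
m=(hsv[...,1]<60)&(hsv[...,2]>120); b=np.zeros_like(m); b[215:290,115:205]=1
r,k=rect(c,m&b,.035); print("tank",r)
```

```text
26.38 [463.1 444.9 225.5] [ 179.6    0.5 -175.2] q [ -2.  29. -61.  84.  25.  82.  31.] F [-1.   0.5 -0.1] w 45.6 0.0
go [ -60.3 -667.3   -6.6] [1.200e-02 1.000e-03 1.655e+00]Traceback (most recent call last):
  File "<stdin>", line 7, in <module>
  File "h.py", line 11, in rect
    k=max(cs,key=cv2.contourArea); P=cast(c,k[:,0],z)*1000
ValueError: max() iterable argument is empty
```

Call:
drive_tool(
  moves=[
    {"x":-5,"y":-55,"z":-6,"rx":0,"ry":0,"rz":0.14,"fingers":-0.05},
    {"x":-10,"y":-110,"z":-6,"rx":0,"ry":0,"rz":0.28,"fingers":-0.05},
    {"x":-15,"y":-165,"z":-6,"rx":0,"ry":0,"rz":0.42,"fingers":-0.05},
    {"x":-20,"y":-220,"z":-6,"rx":0,"ry":0,"rz":0.56,"fingers":-0.5},
    {"x":-25,"y":-275,"z":-6,"rx":0,"ry":0,"rz":0.7,"fingers":-1},
    {"x":-30,"y":-330,"z":-6,"rx":0,"ry":0,"rz":0.84,"fingers":-1},
    {"x":-35,"y":-385,"z":-6,"rx":0,"ry":0,"rz":0.98,"fingers":-1},
    {"x":-40,"y":-440,"z":-6,"rx":0,"ry":0,"rz":1.12,"fingers":-1},
    {"x":-45,"y":-495,"z":-6,"rx":0,"ry":0,"rz":1.26,"fingers":-1},
    {"x":-50,"y":-550,"z":-6,"rx":0,"ry":0,"rz":1.4,"fingers":-1},
    {"x":-55,"y":-605,"z":-6,"rx":0,"ry":0,"rz":1.54,"fingers":-1},
    {"x":-60,"y":-655,"z":-6,"rx":0,"ry":0,"rz":1.655,"fingers":-1},
    {"x":-60,"y":-667,"z":-6,"rx":0,"ry":0,"rz":1.655,"fingers":-1},
    {"x":-60,"y":-667,"z":-6,"rx":0,"ry":0,"rz":1.655,"fingers":-1},
    {"x":-60,"y":-667,"z":-6,"rx":0,"ry":0,"rz":1.655,"fingers":-1},
  ],
)

```text
time_s: 28.35
tool_pos: [0.5773, -0.2155, 0.2238]
tool_rot: [-180.0, -0.1, 90.1]
force: [0.6, 0.5, -0.2]
grip_width: 0.0873
grasp_force: 0.0
```

Run:
```python
from h import *
st()
w=vision.read_camera("wrist"); p=proj(w,[[.579,-.1675,.04]])[0]; print(p)
hsv=cv2.cvtColor(w["image"],cv2.COLOR_RGB2HSV).astype(int); m=(hsv[...,0]>48)&(hsv[...,0]<80)&(hsv[...,1]>90)
m=cv2.morphologyEx(m.astype(np.uint8),cv2.MORPH_CLOSE,np.ones((9,9))); m=cv2.morphologyEx(m,cv2.MORPH_OPEN,np.ones((9,9)))
r,k=rect(w,m,.042); print(r,cv2.boundingRect(k)); go(r[0],r[1],14,r[2])
# eave sides: left/right edges by rows, cast at eave height
for v in range(int(p[1])-30,int(p[1])+31,12):
    u=np.flatnonzero(m[v]); print(v,cast(w,[(u[0],v),(u[-1]+1,v)],.035)[:,0]*1000)
c=vision.read_camera("top"); hsv=cv2.cvtColor(c["image"],cv2.COLOR_RGB2HSV).astype(int)
m=(hsv[...,1]<60)&(hsv[...,2]>120); b=np.zeros_like(m); b[215:290,115:205]=1
r,k=rect(c,m&b,.036); print("tank",r)
```

```text
28.35 [ 577.3 -215.5  223.8] [-1.80e+02 -1.00e-01  9.01e+01] q [ 47.  18. -36.  88.  11.  78.  10.] F [ 0.6  0.5 -0.2] w 87.3 0.0
[329.78703748 164.34376411]Traceback (most recent call last):
  File "<stdin>", line 6, in <module>
  File "h.py", line 11, in rect
    k=max(cs,key=cv2.contourArea); P=cast(c,k[:,0],z)*1000
ValueError: max() iterable argument is empty
```

Run:
```python
from h import *
w=vision.read_camera("wrist"); hsv=cv2.cvtColor(w["image"],cv2.COLOR_RGB2HSV).astype(int)
print(hsv[125:205:20,280:380:12].tolist())
m=((hsv[...,0]>45)&(hsv[...,0]<90)&(hsv[...,1]>60)&(hsv[...,2]>25)).astype(np.uint8); m[260:]=0;m[:,:240]=0;m[:,420:]=0
m=cv2.morphologyEx(m,cv2.MORPH_CLOSE,np.ones((9,9))); m=cv2.morphologyEx(m,cv2.MORPH_OPEN,np.ones((7,7)))
print(m.sum())
if m.any():
  r,k=rect(w,m,.040); print(r,cv2.boundingRect(k)); go(r[0],r[1],14,r[2])
  for v in range(130,200,12):
    u=np.flatnonzero(m[v]); print(v,cast(w,[(u[0],v),(u[-1]+1,v)],.036)[:,0]*1000 if len(u) else "")
c=vision.read_camera("top"); h=cv2.cvtColor(c["image"],cv2.COLOR_RGB2HSV).astype(int)
m=(h[...,1]<60)&(h[...,2]>120); b=np.zeros_like(m); b[215:290,115:205]=1
r,k=rect(c,m&b,.036); print("tank",r)
```

```text
[[[17, 75, 115], [17, 77, 119], [27, 63, 105], [37, 64, 103], [44, 69, 104], [39, 64, 107], [31, 62, 107], [22, 56, 105], [16, 58, 109]], [[17, 77, 126], [16, 79, 120], [61, 78, 101], [60, 69, 107], [57, 72, 106], [59, 73, 115], [61, 80, 108], [62, 87, 105], [19, 51, 106]], [[15, 77, 122], [15, 81, 123], [62, 80, 99], [61, 78, 101], [58, 68, 108], [60, 73, 115], [61, 83, 108], [63, 91, 107], [14, 51, 114]], [[12, 84, 134], [16, 75, 122], [62, 80, 102], [62, 76, 107], [58, 74, 104], [7, 130, 114], [61, 80, 105], [60, 78, 105], [16, 57, 111]]]
5547
[ 579.5 -170.3   90.1   60.5   68.5] (295, 126, 72, 82)
go [ 45.4   2.1 210.2] [ 0.    -0.     0.001]
130 [549.6029125 610.7157127]
142 [549.41033216 610.11949454]
154 [549.2148855  610.37584208]
166 [549.01650807 610.63603371]
178 [549.68955229 610.90015655]
190 [549.49176784 610.28718895]
tank [459.3 441.6   2.8  35.2  82.1]
```

Call:
drive_tool(
  moves=[
    {"x":30,"y":2.5,"z":40,"rx":0,"ry":0,"rz":0,"fingers":-1},
    {"x":46,"y":2.5,"z":90,"rx":0,"ry":0,"rz":0,"fingers":-1},
    {"x":46,"y":2.5,"z":125,"rx":0,"ry":0,"rz":0,"fingers":-1},
    {"x":46,"y":2.5,"z":165,"rx":0,"ry":0,"rz":0,"fingers":-1},
    {"x":46,"y":2.5,"z":195,"rx":0,"ry":0,"rz":0,"fingers":-1},
    {"x":46,"y":2.5,"z":209,"rx":0,"ry":0,"rz":0,"fingers":-1},
    {"x":46,"y":2.5,"z":209,"rx":0,"ry":0,"rz":0,"fingers":-1},
    {"x":46,"y":2.5,"z":209,"rx":0,"ry":0,"rz":0,"fingers":1},
    {"x":46,"y":2.5,"z":209,"rx":0,"ry":0,"rz":0,"fingers":1},
    {"x":46,"y":2.5,"z":209,"rx":0,"ry":0,"rz":0,"fingers":1},
    {"x":46,"y":2.5,"z":209,"rx":0,"ry":0,"rz":0,"fingers":1},
    {"x":46,"y":2.5,"z":209,"rx":0,"ry":0,"rz":0,"fingers":1},
  ],
  force=25,
)

```text
time_s: 30.0
tool_pos: [0.5798, -0.1722, 0.0152]
tool_rot: [-180.0, 0.0, 89.9]
force: [-0.4, -0.2, 2.1]
grip_width: 0.0496
grasp_force: 25.0
```

Run:
```python
from h import *
st(); go(466.5,369,200,185)
```

```text
30.0 [ 579.8 -172.2   15.2] [-180.     0.    89.9] q [ 42.  28. -34. 101.  18.  56.   0.] F [-0.4 -0.2  2.1] w 49.6 25.0
go [ 541.  -113.9 -184.9] [-0.     0.    -1.659]
```

Call:
drive_tool(
  moves=[
    {"x":0,"y":0,"z":-40,"rx":0,"ry":0,"rz":0,"fingers":1},
    {"x":0,"y":0,"z":-90,"rx":0,"ry":0,"rz":0,"fingers":1},
    {"x":0,"y":0,"z":-145,"rx":0,"ry":0,"rz":0,"fingers":1},
    {"x":20,"y":-4,"z":-185,"rx":0,"ry":0,"rz":-0.1,"fingers":1},
    {"x":65,"y":-14,"z":-185,"rx":0,"ry":0,"rz":-0.24,"fingers":1},
    {"x":110,"y":-23,"z":-185,"rx":0,"ry":0,"rz":-0.38,"fingers":1},
    {"x":155,"y":-33,"z":-185,"rx":0,"ry":0,"rz":-0.52,"fingers":1},
    {"x":200,"y":-42,"z":-185,"rx":0,"ry":0,"rz":-0.66,"fingers":1},
    {"x":245,"y":-52,"z":-185,"rx":0,"ry":0,"rz":-0.8,"fingers":1},
    {"x":290,"y":-61,"z":-185,"rx":0,"ry":0,"rz":-0.94,"fingers":1},
    {"x":335,"y":-70,"z":-185,"rx":0,"ry":0,"rz":-1.08,"fingers":1},
    {"x":380,"y":-80,"z":-185,"rx":0,"ry":0,"rz":-1.22,"fingers":1},
    {"x":425,"y":-89,"z":-185,"rx":0,"ry":0,"rz":-1.36,"fingers":1},
    {"x":470,"y":-99,"z":-185,"rx":0,"ry":0,"rz":-1.5,"fingers":1},
    {"x":515,"y":-108,"z":-185,"rx":0,"ry":0,"rz":-1.6,"fingers":1},
    {"x":541,"y":-114,"z":-185,"rx":0,"ry":0,"rz":-1.659,"fingers":1},
    {"x":541,"y":-114,"z":-185,"rx":0,"ry":0,"rz":-1.659,"fingers":1},
    {"x":541,"y":-114,"z":-185,"rx":0,"ry":0,"rz":-1.659,"fingers":1},
  ],
)

```text
time_s: 32.25
tool_pos: [0.4668, 0.368, 0.1996]
tool_rot: [-179.9, -0.0, -175.1]
force: [0.3, -0.6, -1.3]
grip_width: 0.0498
grasp_force: 25.0
```

Run:
```python
from h import *
st(); go(466.5,369,21,185)
```

```text
32.25 [466.8 368.  199.6] [-179.9   -0.  -175.1] q [  9.  24. -63.  92.  22.  77.  38.] F [ 0.3 -0.6 -1.3] w 49.8 25.0
go [  0.2   1.2 178.6] [-0.001 -0.    -0.001]
```

Call:
drive_tool(
  moves=[
    {"x":0,"y":1,"z":50,"rx":0,"ry":0,"rz":0,"fingers":1},
    {"x":0,"y":1,"z":100,"rx":0,"ry":0,"rz":0,"fingers":1},
    {"x":0,"y":1,"z":140,"rx":0,"ry":0,"rz":0,"fingers":1},
    {"x":0,"y":1,"z":165,"rx":0,"ry":0,"rz":0,"fingers":1},
    {"x":0,"y":1,"z":174,"rx":0,"ry":0,"rz":0,"fingers":1},
    {"x":0,"y":1,"z":178,"rx":0,"ry":0,"rz":0,"fingers":1},
    {"x":0,"y":1,"z":178,"rx":0,"ry":0,"rz":0,"fingers":1},
    {"x":0,"y":1,"z":178,"rx":0,"ry":0,"rz":0,"fingers":1},
  ],
)

```text
time_s: 33.25
tool_pos: [0.467, 0.3705, 0.0231]
tool_rot: [180.0, 0.1, -175.0]
force: [0.5, -0.5, -2.3]
grip_width: 0.05
grasp_force: 25.0
```

Call:
drive_tool(
  moves=[
    {"x":0,"y":0,"z":1.3,"rx":0,"ry":0,"rz":0,"fingers":1},
    {"x":0,"y":0,"z":2.6,"rx":0,"ry":0,"rz":0,"fingers":1},
    {"x":0,"y":0,"z":2.6,"rx":0,"ry":0,"rz":0,"fingers":1},
    {"x":0,"y":0,"z":2.6,"rx":0,"ry":0,"rz":0,"fingers":-0.2},
    {"x":0,"y":0,"z":2.6,"rx":0,"ry":0,"rz":0,"fingers":-0.52},
    {"x":0,"y":0,"z":2.6,"rx":0,"ry":0,"rz":0,"fingers":-0.52},
    {"x":0,"y":0,"z":2.6,"rx":0,"ry":0,"rz":0,"fingers":-0.52},
    {"x":0,"y":0,"z":2.6,"rx":0,"ry":0,"rz":0,"fingers":-0.52},
  ],
)

```text
time_s: 34.25
tool_pos: [0.4663, 0.3701, 0.0193]
tool_rot: [-180.0, -0.0, -175.0]
force: [0.8, 0.6, -0.5]
grip_width: 0.0664
grasp_force: 0.0
```

Call:
drive_tool(
  moves=[
    {"x":0,"y":0,"z":-15,"rx":0,"ry":0,"rz":0,"fingers":-0.52},
    {"x":0,"y":0,"z":-35,"rx":0,"ry":0,"rz":0,"fingers":-0.52},
    {"x":0,"y":0,"z":-70,"rx":0,"ry":0,"rz":0,"fingers":-0.52},
    {"x":0,"y":0,"z":-120,"rx":0,"ry":0,"rz":0,"fingers":-0.52},
    {"x":0,"y":0,"z":-180,"rx":0,"ry":0,"rz":0,"fingers":-0.52},
    {"x":0,"y":-60,"z":-210,"rx":0,"ry":0,"rz":0.15,"fingers":-0.52},
    {"x":0,"y":-120,"z":-210,"rx":0,"ry":0,"rz":0.3,"fingers":-0.52},
    {"x":0,"y":-180,"z":-210,"rx":0,"ry":0,"rz":0.45,"fingers":-0.52},
    {"x":0,"y":-240,"z":-210,"rx":0,"ry":0,"rz":0.6,"fingers":-0.52},
    {"x":0,"y":-300,"z":-210,"rx":0,"ry":0,"rz":0.75,"fingers":-0.52},
    {"x":0,"y":-360,"z":-210,"rx":0,"ry":0,"rz":0.9,"fingers":-0.52},
    {"x":0,"y":-420,"z":-210,"rx":0,"ry":0,"rz":1.05,"fingers":-0.52},
    {"x":0,"y":-480,"z":-210,"rx":0,"ry":0,"rz":1.2,"fingers":-0.52},
    {"x":0,"y":-540,"z":-210,"rx":0,"ry":0,"rz":1.35,"fingers":-0.52},
    {"x":0,"y":-540,"z":-210,"rx":0,"ry":0,"rz":1.4,"fingers":-0.52},
    {"x":0,"y":-540,"z":-210,"rx":0,"ry":0,"rz":1.4,"fingers":-0.52},
  ],
)

```text
time_s: 36.25
tool_pos: [0.5137, -0.1675, 0.2306]
tool_rot: [179.9, 0.0, 104.8]
force: [-0.4, 0.4, 0.2]
grip_width: 0.0663
grasp_force: 0.0
```

Run:
```python
from h import *
st()
for n,z0,zh,B in (("top",.036,.043,(215,290,115,205)),("side",.0,.0,(150,240,400,490))):
    c=vision.read_camera(n); h=cv2.cvtColor(c["image"],cv2.COLOR_RGB2HSV).astype(int)
    b=np.zeros(h.shape[:2],bool); b[B[0]:B[1],B[2]:B[3]]=1
    for nm,m,z,X in (("tank",(h[...,1]<60)&(h[...,2]>110),z0,(.459,.4416,.031)),("house",(h[...,0]>45)&(h[...,0]<85)&(h[...,1]>60),zh,(.4665,.3702,.048))):
        r,k=rect(c,m&b,z); x,y,w,hh=cv2.boundingRect(k); print(n,nm,r if n=="top" else "","bbox",(x,y,w,hh),"centre predicted if upright",proj(c,[X]).round(0))
    if n=="side":
        tip=(h[...,0]<8)&(h[...,1]>110)&b; print("red px",tip.sum())
        dark=h[220:235,360:400];
```

```text
36.25 [ 513.7 -167.5  230.6] [179.9   0.  104.8] q [ 55.   8. -44.  98.   6.  76.  26.] F [-0.4  0.4  0.2] w 66.3 0.0
top tank [459.3 441.5   2.8  35.4  82.1] bbox (128, 235, 16, 35) centre predicted if upright [[136. 252.]]
top house [465.3 369.7   4.1  60.2  65.4] bbox (152, 235, 27, 28) centre predicted if upright [[164. 247.]]
side tank  bbox (404, 150, 86, 50) centre predicted if upright [[444. 192.]]
side house  bbox (409, 186, 27, 21) centre predicted if upright [[426. 196.]]
red px 136
```

```bash
python3 -c "
from cell import workorder
print(workorder.sign_off())"
```

```text
the job is handed in; nothing more can be done
None
```

I handed in the job at about 36 s. The sleeper and cleaning block lie flat side by side in the case with its lid shut, the house and gas tank measure as upright side by side in the tray, and the tape roll was never touched.

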